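# Unlock the pick stand with its square key

## Robot

A 6-joint arm with a two-finger parallel gripper is mounted at the origin on the work surface. World frame = base frame: x ahead of the robot, y to its left, z up, the work surface at z = 0. Lengths are in m, angles in rad, forces in N, time in s.
With the tool pointing down it reaches from about 0.275 to 0.825 m from the base axis. Payload 4.9 kg.
Tool frame: the origin (TCP) lies midway between the tips of the shut fingers; the grasp point (between the pads) lies 19 mm behind it (bot.grip_depth is the distance from the TCP to the grasp point, in m); y points along the fingers, x is the direction in which the jaws open and shut, and the axes are right-handed (so a half turn about y gives the same grasp; the last joint's range is limited). The gripper opens to 85 mm and grips with 20 to 120 N. Pads are 22 mm wide; open, the fingers measure 114 mm over their backs; the gripper's body (76 mm by 85 mm) begins 54 mm behind the grasp point. The pads swing forward as they close: fully open they stand 13 mm farther back than shut.
Start: joints at [0.984, 0.326, -0.193, 1.052, 0, 1.437], TCP at [0.241, 0.495, 0.231] pointing down, gripper open.
Joint ranges: [-2.65, 2.65], [-0.97, 1.79], [-1.3, 1.35], [-1.93, 2.1], [-1.47, 1.37], [-3.14, 3.14]. Speed limits (rad/s): [2.57, 2.57, 3.14, 3.14, 3.14, 3.14].

## Interface

Orientations are given as a unit quaternion [w, x, y, z].
In Python, from cell import bot gives the robot as it stands. Calls block until the motion is done:
- bot.move_pose(position, orientation): joint-space move of the TCP to a pose.
- bot.move_linear(position, speed=0.15, rotation=None, until_force=None): straight line of the TCP; rotation=None keeps the orientation; speed is the mean speed in m/s. With until_force (N) it stops when the force on the tool has changed by that much, and returns True; else False.
- bot.goto_joints(angles): joint-space move.
- bot.set_gripper(opening, grasp_force=None): opening from 0.0 (shut) to 1.0 (fully open); grasp_force is the grip in N (None keeps the last); returns when the fingers have stopped.
- bot.wait(seconds).
- bot.solve_ik(position, orientation): joint angles nearest the present ones, or None.
- bot.camera(name): name is "scene" or "top"; returns the picture (480x640x3 uint8, red, green, blue); there is no depth.
- bot.calibration(name): a dict with "mtx" (3x3 intrinsics, pixels), "extrinsics" (4x4, takes a point from world to camera coordinates). Camera axes: x right, y down, z forward; pixel columns grow to the right and rows downward; lengths in m; the calibration is good to about 2 mm. A picture is of the moment at which its call begins. calibration takes no time and is no camera call.
A pose or a line that the arm cannot do raises bot.PlanningError and nothing moves.
- bot.close_job(): hands the job in, once; it reports no verdict.
Trained networks look in the newest picture that a camera, given by its name, has taken for a name from the list of things; names that differ only in an ending like _2 or _b are one class to them, and where a whole thing is asked for, a point or a joint stands for the part that bears it (a point fixed in the world has none). Each returns a list of dicts, best first, with "confidence" (0 to 1); they miss things now and then, are a little off and sometimes report something else, mostly with a low value. They report only what shows in the picture. A call takes as long as a camera call. They do not tell look-alikes from the thing itself.
- bot.search_frame(camera, thing): "bbox" ([left, top, width, height] in pixels, round what is visible of it).
Readings, each from a call of its own:
- bot.read_clock(): time.
- bot.read_joint_positions(): joint angles.
- bot.read_joint_vel(): joint speeds.
- bot.read_joint_efforts(): joint torques, N m.
- bot.read_position(): TCP position.
- bot.read_tool_rot(): TCP orientation.
- bot.read_ft_force(): force on the tool from outside, world axes, zero at the start.
- bot.read_moment(): the same for the moment, N m.
- bot.read_gripper_width(): opening from 0.0 (shut) to 1.0 (fully open).
Only numpy, scipy, OpenCV 4.12 (cv2) and the standard library are available. Lean on these libraries where they do the work, as an engineer would, in place of code of your own. Each camera call takes 0.05 s, during which the arm holds its last target. There are 200 camera calls.

## Task

Unlock the pick stand for refilling: take the steel T-handled key out of its wooden holder, feel it fully home into the square socket sunk in the white plinth, and turn it clockwise (seen from above) until it comes up against its stop. Never press or twist the key hard in the lock; let go and leave it standing in the lock, and leave the canister, picks and pitch pipe where they are.

Things in the scene. Friction and masses are not known exactly. Their poses are not given: they have to be found in the camera images.
- key: Steel key, 200 g, upright in the holder. Origin: centre of its lower end; z up. Square bit 18 x 18 x 24 mm (lowest 2 mm stepped in to 13.5 mm, which enters the socket at any angle), round neck 12 mm thick, then at 55 to 71 mm a crossbar 64 mm long (key x, parallel to the bit's sides), 14 mm wide (key y). In the lock 3 to 8 N and 0.3 N m are safe; contact of 30 N before the square has entered, or 70 N ever, damages.
- holder: Fixed dark wood block 60 x 60 x 40 mm high, origin at the centre of its underside. The key stands loosely in a 19 mm square hole, 25 mm deep, in its top, so the key must be lifted over 25 mm to come free; nothing else holds it.
- plinth: Fixed white plinth 140 x 180 mm (its x, y), 50 mm high, origin at the centre of its underside. A clear stepped acrylic pick stand stands on it from 33 to 66 mm along its x, up to 0.14 m above the counter. Its x and y are parallel to its sides. The lock lies in its near (-x) half.
- socket (a point): Centre of the square socket's mouth in the face of the brass lock rotor, 42 mm above the counter and 35 mm to -x of the plinth's middle, 8 mm down a round well of 38 mm diameter. Axes are the plinth's: they do NOT show the rotor's angle. Socket 19.5 mm wide, sharp-edged, 14 mm deep; the key fits any of four ways round with about 0.08 rad of play either way; home, its end is 14 mm below this point.
- lock_top (a point): Point on the lock's vertical axis level with the plinth's top (50 mm high). The rotor turns about it with 0.15 N m friction, between hard stops. Angles of the socket's square, counterclockwise from parallel to the plinth: 0.40 to 1.24 rad at the start (not measured: see or feel it), 0.09 at the clockwise (unlocked) stop, 1.29 at the other. With the play, a key turned to the unlocked stop has its crossbar parallel or square to the plinth.
- canister: Bystander: aluminium screw-top canister with knurled lid, 64 mm diameter, 80 mm high, origin at the centre of its underside; stands about 14 cm to the plinth's side.
- jade_pick: Bystander: green jade stone pick, about 32 x 28 x 5 mm, lying flat; origin under its middle.
- copper_pick: Bystander: copper jazz pick, about 26 x 23 x 4 mm, lying flat; origin under its middle.
- pitch_pipe: Bystander: red plastic pitch pipe, 18 x 75 x 14 mm, lying flat; origin at the centre of its underside.
Things that resemble listed ones, but are neither listed nor needed, are in the scene too. Leave any green look-alike of the plinth alone. There is more than one size of the key; the one meant has the size given above.

How it is judged:
On the way, in this order (a step that is already met when the one before it is completed fails the run):
1. the key is fully home in the lock's socket, upright, lock not yet turned to its stop (z of key in the frame of socket below -0.0115 m and horizontal distance between key and socket below 0.003 m and angle between key's own z axis and vertical below 0.1 rad), for 0.2 s.
2. with the key fully home, it has been turned clockwise to the stop (crossbar parallel or square to the plinth's sides within 0.15 rad) (all of step 1 and (angle between the x axis of key and the x axis of plinth, either way round below 0.15 rad or angle between the x axis of key and the y axis of plinth, either way round below 0.15 rad)), for 0.2 s.
At the end, for the whole second after the job is handed in: The key stands released and at rest in the lock, its end at least 11.5 mm below the rotor face, within 3 mm of the axis, upright within 0.10 rad, at the clockwise stop (crossbar parallel or square to the plinth within 0.15 rad); bystanders within 15 mm of their start (all of step 2 and linear speed of key below 0.01 m/s and contact force between the fingers and key below 0.1 N); the robot touches nothing.
It fails at once if key pressed or twisted against the plinth or lock with more than 70 N (contact force between key and plinth above 70 N).
It fails at once if key forced against the lock with more than 30 N before its square has entered the socket (contact force between key and plinth above 30 N and z of key in the frame of socket above -0.005 m).
It fails at once if the canister, a pick or the pitch pipe moved more than 15 mm (distance of any of canister, jade_pick, copper_pick, pitch_pipe from where it was at the start of the episode above 0.015 m).
It also fails if it takes over 72 s, if anything falls off the work surface, if the arm or the gripper's body presses on something with over 40 N, if the wrist force passes 120 N, or if a joint passes its speed limit or range.

## Working session

There is one attempt and no reset: what is moved stays moved. The work goes in short steps, each a Python script; the robot and the scene stay as the last script left them, time stands still between calls to the robot, and variables do not carry over. Pictures are saved under pics/ and viewed, about 8 in all and at most 12, crops included, and the job is handed in when it is done.

```bash
mkdir -p pics; ls
python3 - <<'E'
from cell import bot
import cv2,numpy as np
for c in("scene","top"):
    im=bot.camera(c); cv2.imwrite(f"pics/{c}0.png",im[:,:,::-1])
    k=bot.calibration(c); E=np.array(k["extrinsics"]); print(c,np.round(k["mtx"],1).tolist(),np.round(-E[:3,:3].T@E[:3,3],3),np.round(E[:3,:3],2).tolist())
    for t in("key","holder","plinth","socket","canister","jade_pick","copper_pick","pitch_pipe"):
        print(t,[(np.round(d["bbox"]).tolist(),round(d["confidence"],2)) for d in bot.search_frame(c,t)][:4])
print(bot.read_clock())
E
```

```text
pics
scene [[476.2, 0.0, 323.2], [0.0, 476.2, 235.9], [0.0, 0.0, 1.0]] [ 0.779 -0.433  0.767] [[0.87, 0.5, 0.01], [0.42, -0.72, -0.55], [-0.27, 0.48, -0.84]]
key [([229.0, 420.0, 60.0, 50.0], 0.83), ([274.0, 342.0, 43.0, 22.0], 0.64)]
holder [([272.0, 340.0, 47.0, 50.0], 0.64)]
plinth [([313.0, 92.0, 79.0, 94.0], 0.6), ([388.0, 182.0, 95.0, 115.0], 0.59)]
socket [([389.0, 185.0, 89.0, 111.0], 0.7), ([314.0, 93.0, 79.0, 96.0], 0.61)]
canister [([354.0, 74.0, 31.0, 34.0], 0.72), ([339.0, 354.0, 26.0, 44.0], 0.37)]
jade_pick [([237.0, 366.0, 15.0, 26.0], 0.62)]
copper_pick [([256.0, 329.0, 8.0, 23.0], 0.46)]
pitch_pipe []
top [[520.3, 0.0, 311.9], [0.0, 520.3, 234.1], [0.0, 0.0, 1.0]] [ 0.381 -0.047  0.996] [[0.14, -0.99, 0.0], [-0.97, -0.14, -0.22], [0.22, 0.03, -0.98]]
key [([421.0, 211.0, 18.0, 37.0], 0.71), ([490.0, 201.0, 30.0, 48.0], 0.64)]
holder [([405.0, 219.0, 46.0, 39.0], 0.82)]
plinth [([112.0, 223.0, 119.0, 98.0], 0.73), ([216.0, 105.0, 112.0, 109.0], 0.58)]
socket [([113.0, 222.0, 121.0, 102.0], 0.8), ([215.0, 107.0, 113.0, 110.0], 0.73)]
canister [([68.0, 266.0, 51.0, 36.0], 0.87)]
jade_pick [([444.0, 266.0, 19.0, 13.0], 0.75)]
copper_pick []
pitch_pipe [([397.0, 187.0, 35.0, 16.0], 0.81)]
0.9
```

View pics/top0.png

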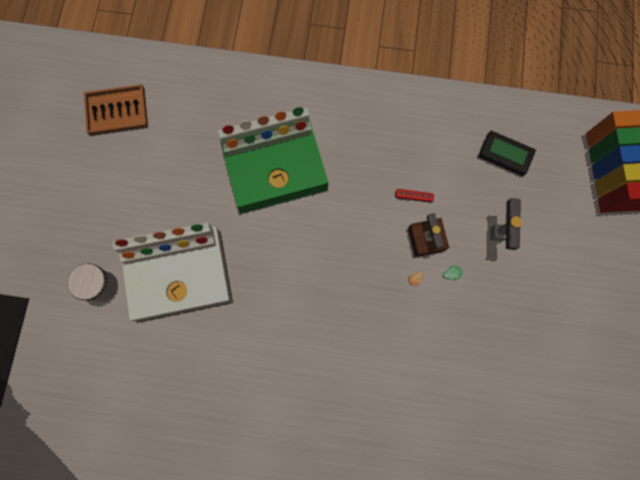

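View pics/scene0.png

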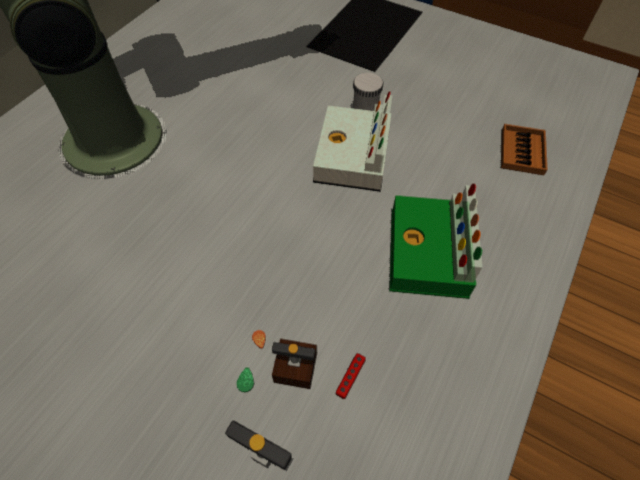

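The top view shows the white plinth at about (175,275) with its brass rotor at (177,291), and the key in its holder at (431,235). The larger key at (513,224) and the green plinth at (275,160) are look-alikes. Next I'll zoom in.

```bash
cat > h.py <<'E'
from cell import bot
import cv2,numpy as np
def cam(c):
    k=bot.calibration(c); return np.array(k["mtx"]),np.array(k["extrinsics"])
def unproj(c,uv,z):
    K,E=cam(c); R=E[:3,:3]; o=-R.T@E[:3,3]; d=R.T@np.linalg.inv(K)@[uv[0],uv[1],1]
    return o+d*(z-o[2])/d[2]
def proj(c,p):
    K,E=cam(c); q=K@(E[:3,:3]@np.asarray(p,float)+E[:3,3]); return q[:2]/q[2]
def crop(im,x,y,w,h,W,H): return cv2.resize(im[y:y+h,x:x+w],(W,H),interpolation=cv2.INTER_CUBIC)
E
python3 - <<'E'
from h import *
t=cv2.imread("pics/top0.png");s=cv2.imread("pics/scene0.png")
a=np.vstack([np.hstack([crop(t,108,218,128,108,400,300),crop(t,157,276,40,30,400,300)]),np.hstack([crop(t,400,205,60,60,300,300),crop(s,264,330,60,60,300,300),crop(s,322,122,32,32,200,300)])])
cv2.imwrite("pics/crop1.png",a)
E
```

```text
(no output)
```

View pics/crop1.png

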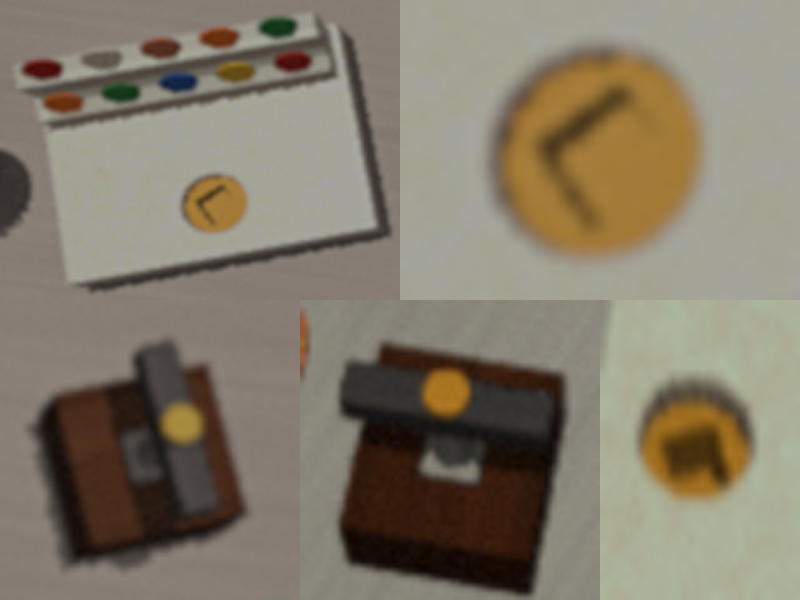

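The crops show the key's yellow dot on the crossbar top at about (436,230), with the bar running from (431,215) to (439,247). In the rotor, two dark socket edges meet at about (171.8,291) and run to (180,285) and (176,298.5). I'll turn these into world coordinates.

```bash
cat >> h.py <<'E'
def blob(im,c0,r,lo,hi):
    h=cv2.cvtColor(im,cv2.COLOR_BGR2HSV); m=cv2.inRange(h,lo,hi); z=np.zeros_like(m); cv2.circle(z,c0,r,255,-1); m&=z
    ys,xs=np.nonzero(m); return np.array([xs.mean(),ys.mean()]),len(xs),m
def tri(pt,ps):
    P=[cam(c)[0]@cam(c)[1][:3] for c in("top","scene")]
    X=cv2.triangulatePoints(P[0],P[1],np.array(pt,float).reshape(2,1),np.array(ps,float).reshape(2,1)).ravel(); return X[:3]/X[3]
E
python3 - <<'E'
from h import *
t=cv2.imread("pics/top0.png");s=cv2.imread("pics/scene0.png")
Y=((12,110,110),(32,255,255))
kt,n1,_=blob(t,(436,230),7,*Y); ks,n2,_=blob(s,(293,348),9,*Y)
print("dot",kt,n1,ks,n2,unproj("top",kt,.086),unproj("scene",ks,.086),tri(kt,ks))
e1=unproj("top",(431,214.6),.086);e2=unproj("top",(439.2,247),.086)
print("bar",e1,e2,np.linalg.norm(e1-e2),np.arctan2(*(e1-e2)[1::-1]))
f1=unproj("scene",(264+345/5-60,330+(380-300)/5),.083)
h=[unproj("top",(400+x/5,205+(y-300)/5),.04) for x,y in((70,560),(245,515),(207,368),(55,395))]
print("holder",np.round(h,4).tolist(),[round(float(np.linalg.norm(h[i]-h[i-1])),4) for i in range(4)],np.arctan2(*(h[1]-h[0])[1::-1]),np.mean(h,0))
# plinth: white mask
rt,n,_=blob(t,(177,291),13,*Y); print("rotor",rt,n,unproj("top",rt,.042))
rs,n,_=blob(s,(338,137),13,*Y); print("rotor s",rs,n,unproj("scene",rs,.042))
q=[unproj("top",p,.05) for p in((129.8,320.6),(229.6,301.5),(216.8,227))]
print("plinth",np.round(q,4).tolist(),[np.linalg.norm(q[1]-q[0]),np.linalg.norm(q[2]-q[1])],
 "yaw from near edge",np.arctan2(*(q[0]-q[1])[1::-1])-np.pi/2,"side",np.arctan2(*(q[2]-q[1])[1::-1]))
y=np.arctan2(*(q[0]-q[1])[1::-1])-np.pi/2
c=(q[0]+q[1])/2+.07*np.array([np.cos(y),np.sin(y),0]);print("lock from plinth",c-.035*np.array([np.cos(y),np.sin(y),0]))
P=[unproj("top",(157+(x-400)/10,276+yy/10),.042) for x,yy in((548,150),(630,92),(590,225))]
for a in P[1:]: d=a-P[0];print("edge",np.linalg.norm(d),np.arctan2(d[1],d[0])-y)
E
```

```text
dot [436.15686275 229.23529412] 51 [292.94117647 347.97058824] 68 [ 0.62490232 -0.23871747  0.086     ] [ 0.62122011 -0.23636507  0.086     ] [ 0.62298026 -0.23774257  0.09200313]
bar [ 0.65067741 -0.22697868  0.086     ] [ 0.59322246 -0.2470869   0.086     ] 0.060872089116866784 0.33665902353722793
holder [[0.5782, -0.2124, 0.04], [0.6047, -0.2756, 0.04], [0.6593, -0.2564, 0.04], [0.6405, -0.2003, 0.04]] [0.0635, 0.0685, 0.0579, 0.0591] -1.1737744550862461 [ 0.62065924 -0.23615894  0.04      ]
rotor [176.60070671 291.12720848] 283 [0.45174621 0.21259857 0.042     ]
rotor s [336.65306122 137.2755102 ] 98 [0.4481256  0.21471431 0.042     ]
plinth [[0.3871, 0.283, 0.05], [0.4465, 0.1117, 0.05], [0.5797, 0.1601, 0.05]] [np.float64(0.1812990587461613), np.float64(0.14165496231552427)] yaw from near edge 0.3340286874303693 side 0.3484844810759657
lock from plinth [0.44987182 0.20882241 0.05      ]
edge 0.017957949110228206 -1.124220964472749
edge 0.016129446247068017 -2.7773786288378943
```

The numbers agree: bar length 61 mm (64 given), plinth 181 x 142 mm, plinth yaw about 0.34, and socket about 0.41 rad from the plinth. I'll fit the well rim and go for the grasp.

```bash
cat >> h.py <<'E'
from scipy.spatial.transform import Rotation as Rn
def rot(a): # tool pointing down (y down), jaw axis x at world yaw a
    c,s=np.cos(a),np.sin(a); x=np.array([c,s,0]);y=np.array([0,0,-1.]);q=Rn.from_matrix(np.c_[x,y,np.cross(x,y)]).as_quat(); return q[[3,0,1,2]]
def yaw():
    q=np.array(bot.read_tool_rot()); x=Rn.from_quat(q[[1,2,3,0]]).apply([1,0,0]); return np.arctan2(x[1],x[0])
def st(): print("t",round(bot.read_clock(),2),"p",np.round(bot.read_position(),4),"yaw",round(yaw(),3),"F",np.round(bot.read_ft_force(),1),"M",np.round(bot.read_moment(),2),"w",round(bot.read_gripper_width(),3))
E
python3 - <<'E'
from h import *
t=cv2.imread("pics/top0.png");s=cv2.imread("pics/scene0.png")
for c,im,p,r in(("top",t,(177,291),16),("scene",s,(337,136),14)):
    ref=im[p[1]+r-2:p[1]+r+2,p[0]+r:p[0]+r+6].reshape(-1,3).mean(0)
    m=(np.abs(im.astype(float)-ref).sum(2)>60).astype(np.uint8); z=np.zeros_like(m);cv2.circle(z,p,r,1,-1);m&=z
    k=max(cv2.findContours(m,cv2.RETR_EXTERNAL,cv2.CHAIN_APPROX_NONE)[0],key=cv2.contourArea)
    W=np.array([unproj(c,q[0],.05)[:2] for q in k],np.float32); print(c,cv2.minEnclosingCircle(W),W.mean(0),cv2.fitEllipse(W*1000))
print(np.round(Rn.from_quat(np.array(bot.read_tool_rot())[[1,2,3,0]]).as_matrix(),2).tolist(),yaw())
for a in(.337+np.pi/2,.337-np.pi/2):
    print(a,*[np.round(q,2) if (q:=bot.solve_ik(*x)) is not None else None for x in(([.6231,-.2376,.16],rot(a)),([.6231,-.2376,.059],rot(a)),([.4506,.2113,.072],rot(a+.42)),([.4506,.2113,.072],rot(a-.1)))])
E
```

```text
top ((0.45160171389579773, 0.20986691117286682), 0.0296455230563879) [0.45157835 0.20977062] ((451.6686706542969, 209.78836059570312), (54.749298095703125, 57.936614990234375), 143.69984436035156)
scene ((0.4506244957447052, 0.21040955185890198), 0.01990491710603237) [0.450459   0.21059543] ((450.5749816894531, 210.85443115234375), (36.56934356689453, 38.47077560424805), 111.44793701171875)
[[0.44, 0.0, -0.9], [0.9, 0.0, 0.44], [0.0, -1.0, 0.0]] 1.1179994851884287
1.9077963267948965 [-0.47  0.59  0.04  1.02  0.   -0.81] [-0.47  0.68 -0.07  0.82  0.   -0.81] [ 0.29  0.4  -0.54  0.63  0.   -0.47] [ 0.29  0.4  -0.54  0.63  0.    0.05]
-1.2337963267948966 [-0.47  0.59  0.04  1.02  0.    2.33] [-0.47  0.68 -0.07  0.82  0.    2.33] [ 0.29  0.4  -0.54  0.63  0.    2.67] [ 0.29  0.4  -0.54  0.63  0.   -3.09]
```

Run:
```python
from h import *
a=.337+np.pi/2
bot.set_gripper(.6)
bot.move_pose([.6231,-.2376,.16],rot(a)); st()
bot.move_linear([.6231,-.2376,.059],speed=.08,until_force=6); st()
cv2.imwrite("pics/g1.png",crop(bot.camera("scene")[:,:,::-1],220,270,150,120,750,600)); st()
bot.set_gripper(0,20); st()
```

```text
t 4.25 p [ 0.6234 -0.2367  0.1601] yaw 1.909 F [-0.8  0.   0. ] M [-0.01  0.    0.04] w 0.6
t 5.66 p [ 0.6236 -0.2378  0.0597] yaw 1.908 F [-0.   0.5  0.2] M [-0.01  0.02  0.01] w 0.594
t 5.71 p [ 0.6236 -0.2378  0.0597] yaw 1.908 F [-0.4  0.8 -0.3] M [-0.02 -0.02  0.03] w 0.604
t 6.12 p [ 0.6232 -0.2374  0.0593] yaw 1.908 F [-0.6  1.2  2.8] M [0.28 0.13 0.02] w 0.159
```

View pics/g1.png

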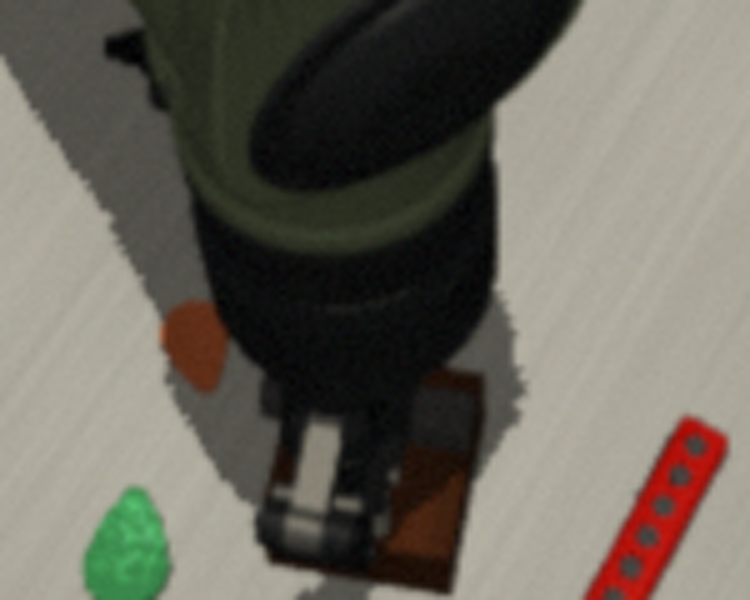

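The image shows the fingers astride the crossbar inside the holder's outline. The width of 0.159 is about 13.5 mm, which matches the bar. Now I'll lift and hover over the lock.

Run:
```python
from h import *
a=.337+np.pi/2
bot.set_gripper(0,45); st()
bot.move_linear([.6231,-.2376,.12],speed=.05); st()
bot.move_linear([.6231,-.2376,.24],speed=.15); st()
bot.move_pose([.4508,.211,.24],rot(a+.41)); st()
bot.move_linear([.4508,.211,.106],speed=.1,until_force=5); bot.wait(.3); st()
s=bot.camera("scene")[:,:,::-1];cv2.imwrite("pics/s2.png",s);t=bot.camera("top")[:,:,::-1];cv2.imwrite("pics/t2.png",t)
print("axis bottom/face",proj("scene",[.4508,.211,.062]),proj("scene",[.4508,.211,.042]))
cv2.imwrite("pics/c2.png",np.hstack([crop(s,300,80,80,80,600,600),crop(t,157,260,50,150,200,600)]))
```

```text
t 6.34 p [ 0.6232 -0.2375  0.0593] yaw 1.908 F [-0.2  1.   3.9] M [ 0.39  0.22 -0.03] w 0.151
t 7.71 p [ 0.6228 -0.2374  0.1195] yaw 1.908 F [-0.6 -0.7 -1.8] M [ 0.02  0.01 -0.03] w 0.158
t 8.66 p [ 0.6226 -0.2373  0.2389] yaw 1.908 F [ 0.2  1.  -3.2] M [ 0.03 -0.03 -0.  ] w 0.158
t 10.41 p [0.4516 0.2104 0.24  ] yaw 2.316 F [-0.1 -0.3 -2.7] M [-0.07 -0.05 -0.05] w 0.153
t 12.2 p [0.451  0.211  0.1063] yaw 2.318 F [ 0.3  0.1 -2.2] M [-0.03  0.03  0.05] w 0.156
axis bottom/face [337.22605117 131.88009985] [336.91374339 138.83560053]
```

View pics/c2.png

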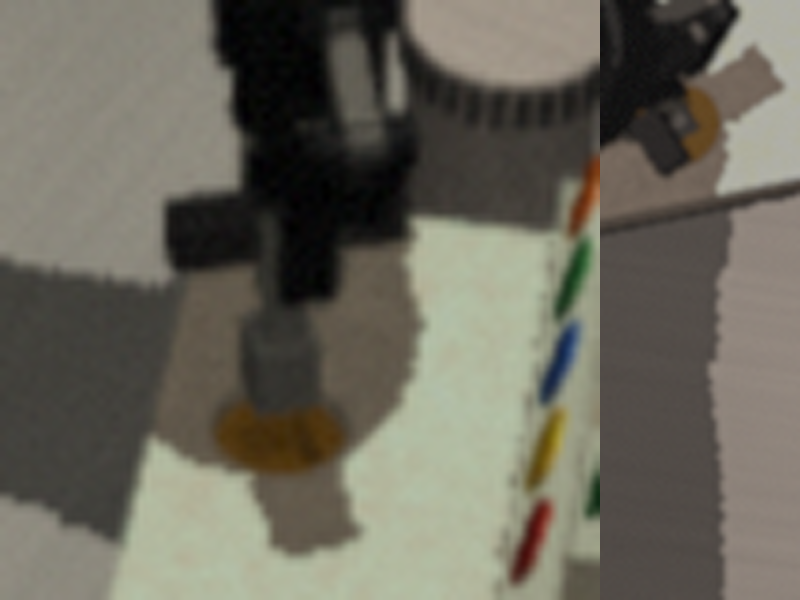

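The scene crop shows the bit's end centred at about pixel (337.6,132.7), against (337.2,131.9) predicted. It is aligned with the rotor's column (337.2) to within about 1 mm. Now I'll feel downwards gently.

Run:
```python
from h import *
x,y=.4508,.211
bot.move_linear([x,y,.092],speed=.05,until_force=5); st()
print(bot.move_linear([x,y,.071],speed=.012,until_force=4)); st(); bot.wait(.2); st()
```

```text
t 12.73 p [0.4503 0.2108 0.0914] yaw 2.318 F [ 0.4 -0.5 -1.8] M [-0.01  0.03 -0.02] w 0.155
True
t 13.6 p [0.4508 0.2111 0.0838] yaw 2.318 F [-0.4 -0.1  4.2] M [ 0.09 -0.04  0.03] w 0.155
t 13.8 p [0.4508 0.2111 0.0837] yaw 2.318 F [0.7 0.6 5.8] M [ 0.09 -0.07  0.06] w 0.151
```

Contact came at TCP z = 0.0838, where 0.084 is expected for the tip inside and 0.086 for the bare face. So the stepped tip appears to be in. I'll back off 0.8 mm and find the socket's centre by feeling its walls.

```bash
cat >> h.py <<'E'
def probe(x,y,z,b,F=3.,L=.006):
    """feel +-u,+-v walls (u at yaw b) with the tip in the socket; returns centre"""
    c=np.array([x,y])
    for ang in(b,b+np.pi/2):
        d=np.array([np.cos(ang),np.sin(ang)]); r=[]
        for sg in(1,-1):
            hit=bot.move_linear([*(c+sg*L*d),z],speed=.012,until_force=F)
            p=np.mean([np.array(bot.read_position())[:2] for _ in range(4)],0); r.append((p-c)@d); print(round(ang,2),sg,hit,np.round(r[-1]*1e3,2),end=" "); st()
            bot.move_linear([*c,z],speed=.02)
        c=c+d*(r[0]+r[1])/2; bot.move_linear([*c,z],speed=.02)
    print("centre",c); return c
E
python3 - <<'E'
from h import *
bot.move_linear([.4508,.211,.0847],speed=.01); bot.wait(.2); st()
probe(.4508,.211,.0847,yaw()-np.pi/2); st()
E
```

```text
t 14.33 p [0.4503 0.2108 0.0843] yaw 2.318 F [ 0.1 -0.7 -2.5] M [-0.01 -0.01 -0.05] w 0.154
0.75 1 True 4.45 t 14.82 p [0.454  0.2141 0.0842] yaw 2.318 F [-0.4 -0.7  2.6] M [-0.1  -0.05  0.02] w 0.155
0.75 -1 True -1.81 t 15.51 p [0.4494 0.2098 0.0845] yaw 2.318 F [ 1.9  0.9 -0.5] M [ 0.35 -0.41  0.02] w 0.151
2.32 1 True 4.01 t 16.5 p [0.4488 0.2147 0.0844] yaw 2.318 F [ 1.5 -2.  -1.8] M [-0.32 -0.49  0.04] w 0.153
2.32 -1 True -2.5 t 17.27 p [0.4532 0.2098 0.0843] yaw 2.318 F [-0.6  1.6  3.1] M [ 0.38  0.12 -0.03] w 0.155
centre [0.4512517  0.21245203]
t 17.81 p [0.451  0.2124 0.0845] yaw 2.318 F [ 0.1  0.2 -2.6] M [ 0.02 -0.04  0.  ] w 0.157
```

All four walls were felt, with travel of 6.3 and 6.5 mm against 6 mm expected. The centre is (0.4513, 0.2125). Now I'll try to go in, hunting in yaw if it blocks.

Run:
```python
from h import *
x,y=.45125,.21245; a0=yaw()
for da in(0,.07,-.07,.14,-.14):
    bot.move_linear([x,y,.0847],speed=.01,rotation=rot(a0+da))
    hit=bot.move_linear([x,y,.072],speed=.012,until_force=5); print(da,hit,end=" "); st()
    if np.array(bot.read_position())[2]<.081: break
```

```text
0 True t 19.07 p [0.4512 0.2124 0.0722] yaw 2.318 F [-0.4 -1.   5.3] M [-0.05  0.05 -0.04] w 0.153
```

The key went straight in, with TCP z = 0.0722 against 0.072 for home. I'll relax the press and turn clockwise in small steps, watching the moment and side force.

```bash
cat >> h.py <<'E'
def rd(n=5):
    r=[]
    for _ in range(n): r.append(np.r_[bot.read_ft_force(),bot.read_moment()]); bot.wait(.02)
    return np.mean(r,0)
E
python3 - <<'E'
from h import *
x,y,z=.45125,.21245,.0723; a0=yaw()
bot.move_linear([x,y,z],speed=.01); bot.wait(.2); st(); b=rd(); print("base",np.round(b,2))
p=np.array([x,y]); a=a0
for i in range(30):
    a-=.025; bot.move_linear([*p,z],speed=.02,rotation=rot(a)); f=rd()
    print(round(bot.read_clock(),2),round(a-a0,3),"yaw",round(yaw(),3),"F",np.round(f[:3],1),"M",np.round(f[3:],2),"w",round(bot.read_gripper_width(),3))
    if abs(f[5])>.23 or np.hypot(*f[:2])>8: break
    if np.hypot(*f[:2])>2.5: p=p+f[:2]/np.hypot(*f[:2])*.0002   # yield to side force
st()
E
```

```text
t 19.57 p [0.4513 0.2125 0.0723] yaw 2.318 F [ 0.3 -0.8  0.6] M [ 0.01 -0.07 -0.02] w 0.157
base [ 0.17 -0.39  1.2   0.01 -0.06 -0.  ]
19.98 -0.025 yaw 2.294 F [ 0.3 -0.1  0.6] M [ 0.02 -0.09  0.01] w 0.154
20.32 -0.05 yaw 2.269 F [-0.3 -0.2  1.4] M [ 0.03 -0.04 -0.01] w 0.154
20.65 -0.075 yaw 2.244 F [-0.4  0.   1.8] M [-0.01  0.04  0.1 ] w 0.151
20.98 -0.1 yaw 2.219 F [-0.7 -0.   1.6] M [-0.05  0.07  0.12] w 0.153
21.32 -0.125 yaw 2.194 F [-0.1 -0.7  1.7] M [-0.14  0.06  0.12] w 0.154
21.65 -0.15 yaw 2.169 F [-0.4 -0.6  1.7] M [-0.19  0.12  0.13] w 0.153
21.98 -0.175 yaw 2.144 F [-0.6 -1.   1.9] M [-0.26  0.07  0.1 ] w 0.157
22.32 -0.2 yaw 2.119 F [-0.7 -1.4  1.9] M [-0.32  0.07  0.12] w 0.153
22.65 -0.225 yaw 2.094 F [-0.4 -1.6  1.8] M [-0.41  0.05  0.11] w 0.157
22.98 -0.25 yaw 2.069 F [-0.4 -2.1  1.9] M [-0.49  0.05  0.11] w 0.159
23.32 -0.275 yaw 2.044 F [-0.3 -2.6  2. ] M [-0.58  0.04  0.13] w 0.156
23.65 -0.3 yaw 2.019 F [ 0.2 -2.3  1.3] M [-0.53  0.02  0.13] w 0.157
23.98 -0.325 yaw 1.994 F [ 0.2 -2.4  1.5] M [-0.54 -0.01  0.11] w 0.161
24.32 -0.35 yaw 1.969 F [ 0.3 -2.7  1. ] M [-0.59 -0.02  0.11] w 0.153
24.65 -0.375 yaw 1.944 F [-0.1 -2.1  0.8] M [-0.45 -0.01  0.15] w 0.151
24.98 -0.4 yaw 1.919 F [ 0.3 -1.7  1.1] M [-0.46 -0.02  0.1 ] w 0.154
25.32 -0.425 yaw 1.894 F [ 0.2 -2.1  1.3] M [-0.48 -0.01  0.17] w 0.153
25.65 -0.45 yaw 1.869 F [-0.1 -2.2  0.8] M [-0.5  -0.04  0.41] w 0.159
t 25.65 p [0.4513 0.2121 0.0723] yaw 1.869 F [ 0.1 -2.1  1.3] M [-0.47  0.    0.42] w 0.159
```

The stop was felt: the moment jumped from 0.11–0.17 to 0.41 N m at crossbar yaw 0.298, with the plinth at about 0.34. I'll relieve the twist and side force, let go, retract and look.

Run:
```python
from h import *
a=yaw()+.025; p=np.array([.4513,.2119,.0723])
bot.move_linear(p,speed=.01,rotation=rot(a)); print(np.round(rd(),2)); bot.wait(.2)
bot.set_gripper(.55); st()
bot.move_linear([*p[:2],.16],speed=.06,until_force=4); st()
bot.move_linear([*p[:2],.25],speed=.15)
bot.move_pose([.40,-.05,.30],rot(a)); bot.wait(.2); st()
t=bot.camera("top")[:,:,::-1];s=bot.camera("scene")[:,:,::-1];cv2.imwrite("pics/t3.png",t);cv2.imwrite("pics/s3.png",s)
c=[.4508,.211]
for n,z in(("home",.099),("face",.113)): print(n,"dot top",proj("top",[*c,z]),"scene",proj("scene",[*c,z]))
cv2.imwrite("pics/c3.png",np.hstack([crop(t,108,218,128,128,400,400),crop(s,300,80,100,120,400,480)[:400]]))
```

```text
[-0.37 -0.82  1.62 -0.34  0.05  0.11]
t 26.61 p [0.4513 0.212  0.0723] yaw 1.894 F [ 1.1 -0.6 -0. ] M [ 0.   -0.04  0.03] w 0.547
t 28.22 p [0.451  0.2118 0.1596] yaw 1.894 F [-0.4  0.6 -0.1] M [ 0.01  0.06 -0.04] w 0.551
t 30.23 p [ 0.4002 -0.0491  0.2996] yaw 1.896 F [-0.6  0.2 -0.8] M [-0.03 -0.03 -0.01] w 0.549
home dot top [169.08239477 288.10480954] scene [337.83261002 118.37124511]
face dot top [166.89188547 287.13591887] scene [338.07247786 113.02907629]
```

View pics/c3.png

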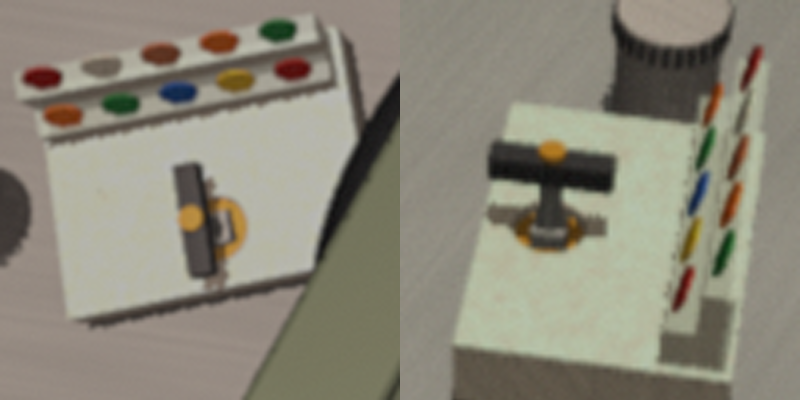

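The top crop shows the key standing with its dot at about (169.1,287.4), and the scene crop at about (338,117.5). The fully home predictions are (169.1,288.1) and (337.8,118.4), and unseated in the scene view would be row 113. The crossbar is parallel to the plinth's side to within about 0.02 rad, so I'm handing in.

```bash
python3 -c "
from h import *
st(); bot.close_job()"
```

```text
t 30.32 p [ 0.4002 -0.0493  0.2998] yaw 1.896 F [-0.5 -0.2 -0.2] M [0.02 0.02 0.03] w 0.556
the job is handed in; nothing more can be done
```

The key is fully home in the white plinth's lock, turned clockwise to its stop and released. I handed the job in at about 30 s of the 72 s allowed; no verdict is reported.

**How it went:** I lifted the key from its holder and felt the four socket walls with the stepped tip to find the centre. It slid in on the first try, then I turned it about 0.45 rad until it met the stop.

**Last checks:**
- **Depth:** the tool stopped within 0.3 mm of the height expected for a fully home key. After release, both cameras put the key's top dot within about 1 pixel of the home position.
- **Angle:** in the top image the crossbar is parallel to the plinth within about 0.02 rad. The tool's own angle at the stop was about 0.04 rad off parallel.
- **Surroundings:** the robot was clear of everything and read no contact force. I did not re-measure the canister, picks and pitch pipe, but no unexpected contact was felt.

**Exceeded or disagreed:**
- **Twist:** the last turning step reached about 0.41 N m, above the 0.3 N m given as safe. I backed it off straight away.
- **Force:** pressing stayed at about 8 N or less.
- **Lock position:** the camera estimate and the felt centre differed by about 1.5 mm, so I used the felt one.

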